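# Clip the cover onto a sprung sample chamber

## Robot

A 6-joint arm with a two-finger parallel gripper is mounted at the origin on a cart in front of the work surface, level with it; the furniture and walls round the work are solid. World frame = base frame: x ahead of the robot, y to its left, z up, the work surface at z = 0. Lengths are in m, angles in rad, forces in N, time in s.
With the tool pointing down it reaches from about 0.375 to 0.9 m from the base axis. Payload 3.1 kg.
Tool frame: the origin (TCP) lies between the finger pads; the fingertips stand 19 mm ahead of it and the grasp point (between the pads) is the TCP; z points along the fingers, y is the direction in which the jaws open and shut (so a half turn about z gives the same grasp; the last joint's range is limited). The gripper opens to 85 mm and grips with 20 to 120 N. Pads are 22 mm wide; open, the fingers measure 114 mm over their backs; the gripper's body (76 mm by 85 mm) begins 54 mm behind the grasp point. The pads swing forward as they close: fully open they stand 13 mm farther back than shut.
Start: joints at [1.145, 0.527, 1.433, -0, 1.181, -0.178], TCP at [0.153, 0.606, 0.25] pointing down, gripper open.
Joint ranges: [-3.08, 3.08], [-0.75, 2.2], [0.22, 2.44], [-1.43, 4.57], [0, 2.65], [-2.85, 2.85]. Speed limits (rad/s): [2.79, 2.79, 3.14, 3.14, 3.14, 3.14].

## Interface

Orientations are given as a rotation vector (axis times angle).
In Python, from workcell import manip, optics gives the robot as it stands.
- The arm moves only by the tool carry_out, never from a script. Its argument "targets" is a list that holds one entry, the list of rows, each a list of 5 numbers: the gripper's target within -1 to 1 (fully open at 1, half-way at 0, shut at -1), then the shift along the tool's x, y, z in mm, then the turn about the tool's z in degrees. In form: [[[jaw, dx, dy, dz, turn], ...]]. A call has 1 to 12 rows; each row is the pose to reach, as a shift and turn from the pose commanded when the call began, along the tool's axes at that moment; what a row does not reach only later rows make up. A row lasts 1/8 s, in which the tool goes at most 62.5 mm and 10.7 degrees, less where a joint would pass 70% of its speed; a pose out of reach is approached as far as the arm can. A call with a gripper value outside its range is refused whole. The fingers move at their own pace and stop on an object; "force" is the grip in N (left out, the last holds). Time passes only in rows, so rows that repeat a pose let the fingers close. It gives the time, the measured TCP pose, the force and the opening at its end, in the units of the state.
- manip.sense(): the state, without advancing time (a new reading comes with each control period).
- optics.get_image(name): name is "scene" or "top"; returns the picture (400x640x3 uint8, blue, green, red); there is no depth.
- optics.get_calibration(name): a dict with "camera_matrix" (3x3 intrinsics, pixels), "distortion" ([k1, k2, p1, p2, k3] as OpenCV has them; the pictures are not rectified), "extrinsics" (4x4, takes a point from world to camera coordinates). Camera axes: x right, y up, looking along -z (the intrinsics and any distortion apply to the point x, -y, -z); pixel columns grow to the right and rows downward; lengths in m; the calibration is good to about 2 mm. A picture is of the moment at which its call begins. get_calibration takes no time and is no camera call.
- manip.finish_job(): hands the job in, once; it reports no verdict.
The state is a dict: "time_s": time; "joint_pos": joint angles; "dq": joint speeds; "joint_torque": joint torques, N m; "position": TCP position; "eef_rot": TCP orientation; "wrist_force": force on the tool from outside, world axes, zero at the start; "wrist_torque": the same for the moment, N m; "finger_gap": opening from 0.0 (shut) to 1.0 (fully open).
Only numpy, scipy, OpenCV 4.12 (cv2) and the standard library are available. Lean on these libraries where they do the work, as an engineer would, in place of code of your own. Each camera call takes 0.05 s, during which the arm holds its last target.

## Task

Take the blue cover by its black grip, set its white plug into the mouth of the aluminium sample chamber on the stand, and press it straight down until both steel clips have snapped under the chamber's ledges, so that the cover stays fully home and level by itself when you let go. The column may stand at any height and the chamber gives under load, so feel for the seat, and never push on the chamber harder than 30 N. Leave the sample pot, the tube and the beaker where they stand.

Things in the scene. Friction and masses are not known exactly. Their poses are not given: they have to be found in the camera images.
- cover: Loose cover, 0.2 to 0.35 kg, standing on its plug on the worktop. Origin: middle of the plug's underside, z up. White solid plug 69 (x) x 49 (y) mm, 0 to 32 high, its lowest 6 mm tapering to 63 x 43; blue plate 88 x 66 from 32 to 38 high; grip bar on top; a clip at each x end. The ends are alike: a half turn makes no difference.
- grip (a point): Point in the middle of the cover's upright black grip bar, 60 mm above the cover's origin. The bar is 44 long (cover's x), 14 thick (cover's y) and reaches from 38 to 73 mm above the origin; pinch it across its thickness, with fingertips above the plate at 38.
- clip (a point): Pivot of one of the two steel clips: 47 mm along the cover's +x, 35 mm above its origin; the other is its mirror image at -x. Each clip arm is 22 wide, 4 thick, reaches out to 51.5 mm from the middle, hangs down to 8 mm above the origin, is sprung inward, and has a sloped hook on its inside that must snap under a ledge of the chamber.
- stand: Fixed stand. Origin: middle of its foot on the worktop, z up. Grey foot 120 (x) x 96 (y) x 14 mm; sleeve and column carry the open aluminium chamber straight above, axes alike. Chamber 82 x 62 outside, 48 high; mouth 72 x 52 (1.5 mm play round the plug); ledges at both x ends out to x = +-46, undersides 14 mm below the rim. The cover's x goes along the stand's x, either way round.
- sleeve_top (a point): Middle of the top of the stand's dark sleeve, 44 mm above the worktop; it is fixed. The column in it is clamped at a height that differs each time, unmeasured: the rim lies 113 to 143 mm above the worktop. On the column the chamber sits on a spring mount (about 5 N per mm, 10 mm travel) and sinks under load. Over 30 N on stand or chamber, cover's weight included, is damage.
- platform (a joint): White sprung platform in the chamber: m pushed down. 0 = up, 27 mm below the rim. The plug pushes it (6 to 9 N): 0.005 when the plate meets the rim, about 0.004 held by the clips, back to 0 if not clipped. Clips meet the ledges about 13 mm above home and snap about 1 mm above it; the press takes 10 to 18 N straight down, then the plate stops on the rim.
- pot: Bystander: white sample pot with a red lid, 68 mm across, 63 high; origin at the middle of its underside.
- tube: Bystander: standing 50 ml tube with a yellow cap, 34 mm across, 113 high; origin at the middle of its underside.
- beaker: Bystander: small glass beaker, 53 mm across, 68 high; origin at the middle of its underside.
There are look-alikes about, which are no part of the job. There is more than one size of the cover; the job needs the largest.

How it is judged:
On the way, in this order (a step that is already met when the one before it is completed fails the run):
1. the cover is lifted clear of the worktop (height (world z) of cover above 0.03 m), for 0.1 s.
2. the cover is pressed home: its plug, straight above the stand, has the platform down by more than 3 mm (value of joint platform above 0.003 m and horizontal distance between cover and stand below 0.005 m), for 0.1 s.
At the end, for the whole second after the job is handed in: The cover rests clipped on the chamber, let go of: the platform is held down by more than 3 mm, the cover's axis lies within 5 mm of the stand's, it is level within 0.04 rad and in line with the stand's x within 0.08 rad, and it is at rest (all of step 2 and angle between cover's own z axis and vertical below 0.04 rad and angle between the x axis of cover and the x axis of stand, either way round below 0.08 rad and linear speed of cover below 0.01 m/s); the robot touches nothing.
It fails at once if anything pushes on the stand or the chamber with more than 30 N (contact force between anything else and stand above 30 N).
It fails at once if the sample pot is shifted by more than 30 mm or tipped over (distance of pot from where it was at the start of the episode above 0.03 m or angle between pot's own z axis and vertical above 0.35 rad).
It fails at once if the tube is shifted by more than 30 mm or tipped over (distance of tube from where it was at the start of the episode above 0.03 m or angle between tube's own z axis and vertical above 0.35 rad).
It fails at once if the beaker is shifted by more than 30 mm or tipped over (distance of beaker from where it was at the start of the episode above 0.03 m or angle between beaker's own z axis and vertical above 0.35 rad).
It also fails if it takes over 48 s, if anything falls off the work surface, if the arm or the gripper's body presses on something with over 40 N, if the wrist force passes 120 N, or if a joint passes its speed limit or range.

## Working session

There is one attempt and no reset: what is moved stays moved. The work goes in short steps, Python scripts to look and compute and a tool call to move; the robot and the scene stay as the last step left them, time stands still between calls to the robot, and variables do not carry over. Pictures are saved under pics/ and viewed, and the job is handed in when it is done.

Besides the shell and the picture viewer there is one more tool, called after ">>>" in YAML: its name, and indented under it one key for each argument. carry_out: Moves the arm, as the interface text tells. Its arguments: {"type":"object","properties":{"targets":{"type":"array","items":{"type":"array","items":{"type":"array","items":{"type":"number"}}}},"force":{"type":"number"}},"required":["targets"]}

```bash
mkdir -p pics; ls; python3 - <<'E'
from workcell import manip, optics
import cv2,numpy as np
for n in("scene","top"):
    im=optics.get_image(n); cv2.imwrite(f"pics/{n}0.png",im)
    c=optics.get_calibration(n); print(n,{k:np.round(v,4).tolist() for k,v in c.items()})
print(manip.sense())
E
```

```text
pics
scene {'camera_matrix': [[425.4682, 0.0, 321.6515], [0.0, 425.4682, 190.9998], [0.0, 0.0, 1.0]], 'distortion': [0.0214, 0.0, 0.0, 0.0, 0.0], 'extrinsics': [[0.4827, -0.8758, -0.0038, -0.2738], [0.6296, 0.344, 0.6966, -0.4393], [-0.6087, -0.3387, 0.7175, -0.5959], [0.0, 0.0, 0.0, 1.0]]}
top {'camera_matrix': [[366.1452, 0.0, 321.8507], [0.0, 366.1452, 196.7113], [0.0, 0.0, 1.0]], 'distortion': [-0.0513, 0.0, 0.0, 0.0, 0.0], 'extrinsics': [[0.0278, -0.9987, 0.0428, -0.0183], [0.9962, 0.0312, 0.0811, -0.6015], [-0.0823, 0.0404, 0.9958, -0.899], [0.0, 0.0, 0.0, 1.0]]}
{'time_s': 0.1, 'joint_pos': array([ 1.14551517e+00,  5.28327717e-01,  1.43376156e+00, -4.92881060e-05,
        1.18140601e+00, -1.78506832e-01]), 'dq': array([-0.00094507, -0.00175086, -0.00301253,  0.00013588, -0.00055951,
       -0.00053753]), 'joint_torque': array([-3.33007665e-04, -4.43308640e+01, -1.78585464e+01, -2.74683671e-04,
        3.90188899e-03,  1.80077086e-05]), 'position': array([0.15240887, 0.60551145, 0.2494634 ]), 'eef_rot': array([-3.86555718e-01, -3.11719266e+00,  2.87431166e-03]), 'wrist_force': array([ 0.00762723, -0.03062083, -0.00198442]), 'wrist_torque': array([ 3.57889939e-02, -5.73914563e-05,  1.48716728e-03]), 'finger_gap': 1.0023435644962624}
```

View pics/scene0.png

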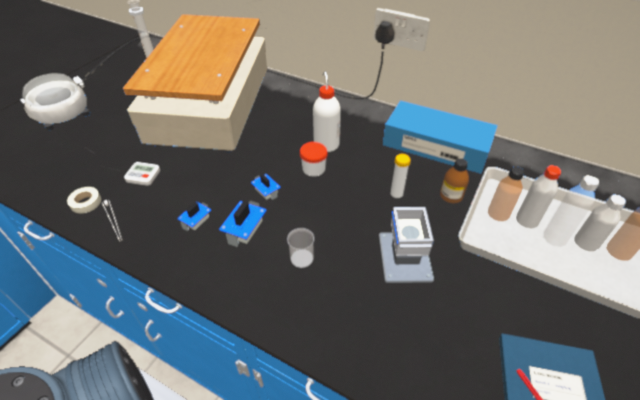

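View pics/top0.png

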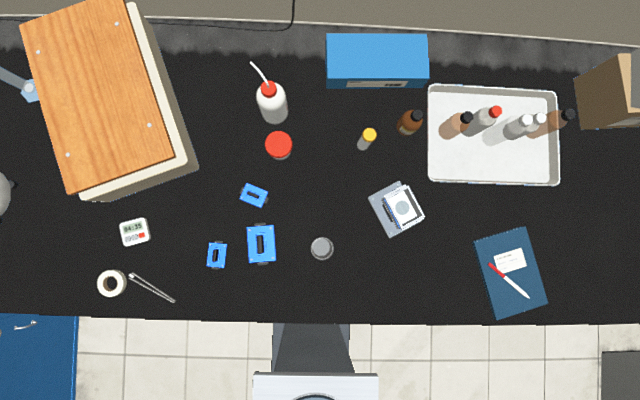

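The pictures show three blue covers. In top they are at (261,243), (254,195) and (217,255); in scene at (243,222), (265,186) and (194,215). The one at (261,243) is clearly the largest. The stand is at about (398,206) in top, with the pot at (278,145), tube at (368,137) and beaker at (321,248). Next I'll enlarge the cover and the stand.

```bash
cat > h.py <<'E'
import cv2,numpy as np
from workcell import manip, optics
def cal(n):
    c=optics.get_calibration(n); return np.array(c["camera_matrix"]),np.array(c["distortion"]),np.array(c["extrinsics"])
def ray(n,uv):
    K,D,E=cal(n); p=cv2.undistortPoints(np.array(uv,float).reshape(-1,1,2),K,D).reshape(-1,2)
    d=np.c_[p[:,0],-p[:,1],-np.ones(len(p))]@E[:3,:3]; o=-E[:3,:3].T@E[:3,3]
    return o,d
def plane(n,uv,z):
    o,d=ray(n,uv); return o+d*((z-o[2])/d[:,2])[:,None]
def proj(n,P):
    K,D,E=cal(n); q=np.atleast_2d(P)@E[:3,:3].T+E[:3,3]; q=q*[1,-1,-1]
    return cv2.projectPoints(q,np.zeros(3),np.zeros(3),K,D)[0].reshape(-1,2)
def tri(u1,u2):  # scene, top
    o1,d1=ray("scene",u1);o2,d2=ray("top",u2);d1=d1[0]/np.linalg.norm(d1);d2=d2[0]/np.linalg.norm(d2)
    t=np.linalg.lstsq(np.c_[d1,-d2],o2-o1,rcond=None)[0]
    a=o1+d1*t[0];b=o2+d2*t[1];return (a+b)/2,np.linalg.norm(a-b)
def crop(im,x0,y0,x1,y1,s):
    return cv2.resize(im[y0:y1,x0:x1],None,fx=s,fy=s,interpolation=cv2.INTER_CUBIC)
E
python3 - <<'E'
from h import *
a=cv2.imread("pics/top0.png");b=cv2.imread("pics/scene0.png")
cv2.imwrite("pics/c1.png",np.hstack([crop(a,200,175,290,275,4.4),crop(b,170,165,280,275,4)]))if 0 else None
def pad(x): return cv2.resize(x,(390,390))
cv2.imwrite("pics/c1.png",np.hstack([pad(crop(a,200,180,290,270,4)),pad(crop(b,175,165,275,265,4))]))
cv2.imwrite("pics/c2.png",np.hstack([pad(crop(a,360,175,430,245,4)),pad(crop(b,370,200,450,280,4))]))
g=cv2.cvtColor(a,cv2.COLOR_BGR2HSV); m=cv2.inRange(g,(95,140,80),(125,255,255))
for c in cv2.findContours(m,cv2.RETR_EXTERNAL,cv2.CHAIN_APPROX_NONE)[0]:
    if cv2.contourArea(c)>80: 
        r=cv2.minAreaRect(c); P=plane("top",cv2.boxPoints(r),.038); 
        print(r,cv2.contourArea(c),P.mean(0).round(4),[round(float(np.linalg.norm(P[i]-P[i-1])),4) for i in(1,2)],P[:,:2].round(4).tolist())
E
```

```text
((38.5, 356.0), (86.0, 77.0), 90.0) 6337.0 [0.1909 0.6792 0.038 ] [0.1953, 0.2061] [[0.2899, 0.7817], [0.299, 0.5866], [0.0931, 0.5769], [0.0814, 0.7715]]
((216.23973083496094, 254.47259521484375), (19.209657669067383, 24.86263656616211), 6.009006023406982) 433.0 [0.4514 0.2538 0.038 ] [0.0601, 0.0469] [[0.4231, 0.2789], [0.4831, 0.2754], [0.4796, 0.2287], [0.4196, 0.2323]]
((260.9469299316406, 243.70358276367188), (37.051082611083984, 28.27057456970215), 86.18592071533203) 973.0 [0.4807 0.1461 0.038 ] [0.0692, 0.0905] [[0.5223, 0.1853], [0.5289, 0.1164], [0.439, 0.1071], [0.4326, 0.1755]]
((253.35206604003906, 194.85504150390625), (24.538463592529297, 19.000001907348633), 22.61986541748047) 421.5 [0.6    0.1696 0.038 ] [0.0469, 0.0609] [[0.5888, 0.206], [0.6329, 0.19], [0.6112, 0.1331], [0.5672, 0.1493]]
((377.0, 61.0), (54.0, 104.0), 90.0) 4775.5 [ 0.9609 -0.1351  0.038 ] [0.2768, 0.1494] [[1.0267, 0.0037], [1.043, -0.2726], [0.8936, -0.2714], [0.8802, -0.0002]]
```

View pics/c1.png

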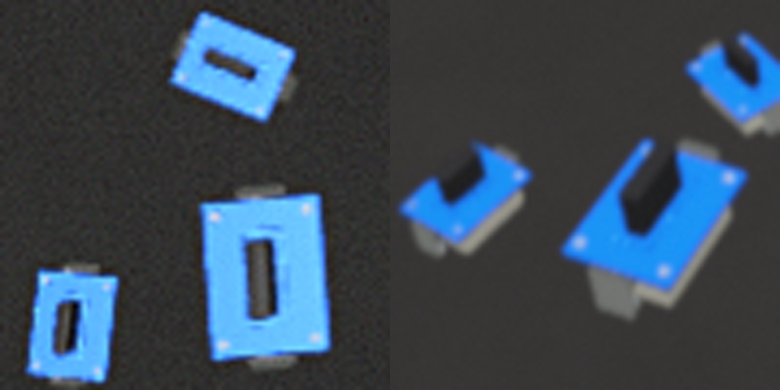

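View pics/c2.png

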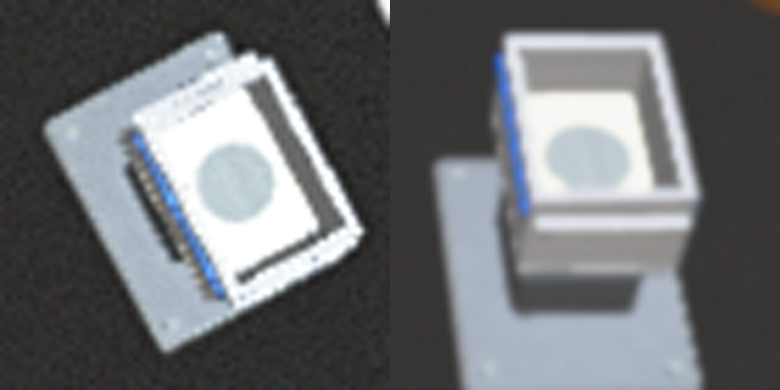

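The crop confirms the large cover. The plate measures about 90 x 69 mm against a nominal 88 x 66, while the other two are about 60 x 47. Its grip bar runs nearly along world x, yaw about 6°. Now I'll measure the stand closely.

```bash
python3 - <<'E'
from h import *
a=cv2.imread("pics/top0.png");b=cv2.imread("pics/scene0.png")
def grid(im,x0,y0,w,s):
    c=crop(im,x0,y0,x0+w,y0+w*3//4,s)
    for i in range(0,w,10):
        cv2.putText(c,str(x0+i),(i*s,8),0,.3,(0,255,255),1);cv2.line(c,(i*s+s//2,8),(i*s+s//2,14),(0,255,255),1)
        cv2.putText(c,str(y0+i),(0,i*s+s//2),0,.3,(0,255,255),1)
    return c
cv2.imwrite("pics/t2.png",grid(a,362,178,72,11)); cv2.imwrite("pics/s2.png",grid(b,372,202,80,10))
E
```

```text
(no output)
```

View pics/t2.png

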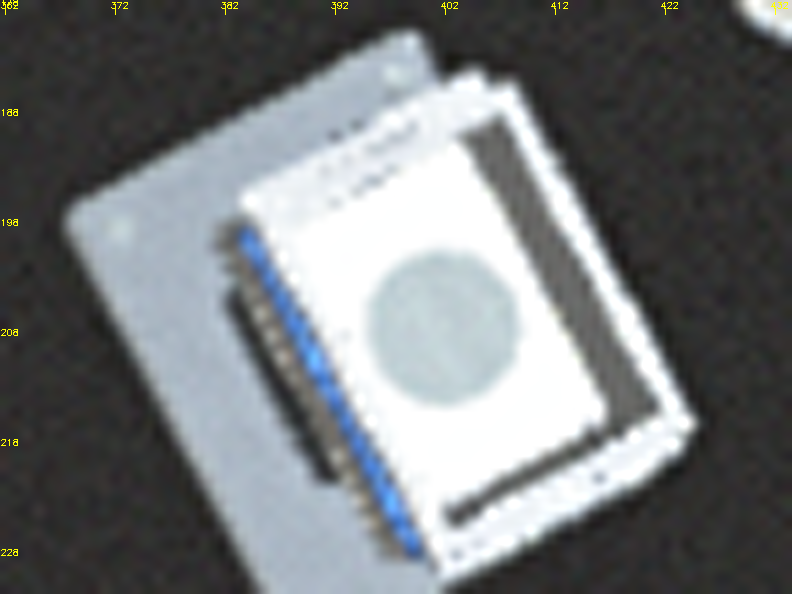

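View pics/s2.png

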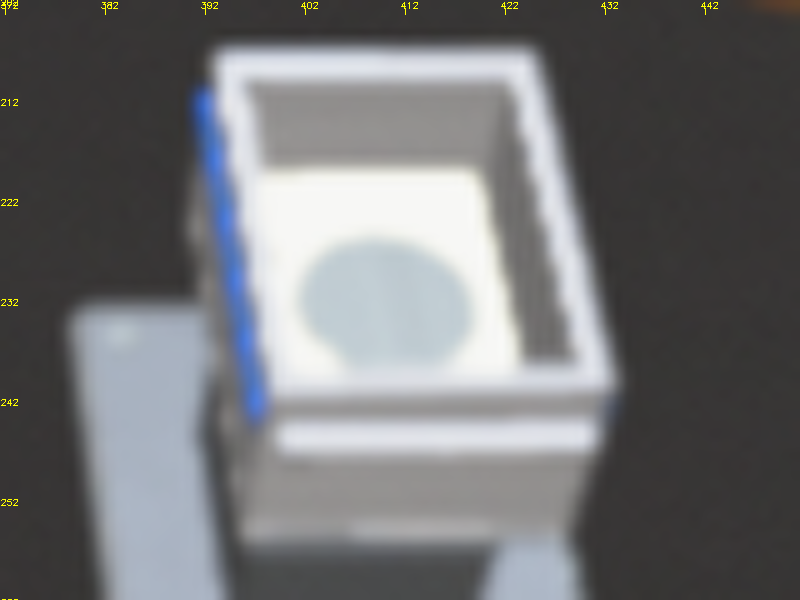

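```bash
python3 - <<'E'
from h import *
T=lambda x,y:(362+x/11-.5,178+y/11-.5); S=lambda x,y:(372+x/10-.5,202+y/10-.5)
B=(S(537,48),T(515,80)); C=(S(614,387),T(697,425)); Bi=(S(512,82),T(505,118)); Ci=(S(578,364),T(662,410))
for n,p in zip(("B","C","Bi","Ci"),(B,C,Bi,Ci)): print(n,*tri(*p))
q=[S(215,48),S(537,48),S(614,387),S(268,390)]; qi=[S(248,82),S(512,82),S(578,364),S(277,372)]
for z in(.113,.12,.125,.13,.135,.143):
    for Q in(q,qi):
        P=plane("scene",q if Q is q else qi,z); print(z,P.mean(0)[:2].round(4),[round(float(np.linalg.norm(P[i]-P[i-1])),4) for i in range(4)])
# foot
F=plane("top",[T(66,218),T(408,28)],.014);print("foot",F,np.linalg.norm(F[0]-F[1]))
fx=(F[0]-F[1])
print("yaw of foot y-side",np.degrees(np.arctan2(fx[1],fx[0])))
# blue stripe edge top & lower foot corners via mask
a=cv2.imread("pics/top0.png"); h=cv2.cvtColor(a,cv2.COLOR_BGR2HSV)
m=((h[...,1]<90)&(h[...,2]>110)).astype(np.uint8); m[:, :355]=0;m[:,429:]=0;m[:175]=0;m[245:]=0
cs=cv2.findContours(m,cv2.RETR_EXTERNAL,cv2.CHAIN_APPROX_NONE)[0]; c=max(cs,key=cv2.contourArea); print(cv2.minAreaRect(c),cv2.approxPolyDP(cv2.convexHull(c),1.5,True).reshape(-1,2).tolist())
E
```

```text
B [ 0.62829713 -0.19604047  0.11674386] 0.0010237465815397943
C [ 0.55706332 -0.23570959  0.11546616] 0.0008789015370332699
Bi [ 0.62041698 -0.19453656  0.11384211] 0.000501414001245967
Ci [ 0.55994784 -0.22835253  0.11445514] 0.000490003038007536
0.113 [ 0.5805 -0.1884] [0.0838, 0.0628, 0.0831, 0.0629]
0.113 [ 0.5782 -0.1884] [0.0709, 0.0511, 0.0689, 0.0552]
0.12 [ 0.5745 -0.1895] [0.0829, 0.0621, 0.0821, 0.0622]
0.12 [ 0.5722 -0.1896] [0.0701, 0.0506, 0.0681, 0.0545]
0.125 [ 0.5702 -0.1904] [0.0822, 0.0616, 0.0814, 0.0617]
0.125 [ 0.5679 -0.1904] [0.0695, 0.0501, 0.0676, 0.0541]
0.13 [ 0.5659 -0.1912] [0.0815, 0.0611, 0.0808, 0.0612]
0.13 [ 0.5636 -0.1912] [0.0689, 0.0497, 0.067, 0.0536]
0.135 [ 0.5616 -0.192 ] [0.0808, 0.0606, 0.0801, 0.0607]
0.135 [ 0.5593 -0.1921] [0.0684, 0.0493, 0.0665, 0.0532]
0.143 [ 0.5547 -0.1933] [0.0798, 0.0598, 0.079, 0.0598]
0.143 [ 0.5524 -0.1934] [0.0674, 0.0487, 0.0656, 0.0525]
foot [[ 0.60477338 -0.11824793  0.014     ]
 [ 0.65221676 -0.19869319  0.014     ]] 0.09339333647076102
yaw of foot y-side 120.5303969272487
((396.50347900390625, 207.6315155029297), (46.882354736328125, 42.411766052246094), 61.927513122558594) [[399, 181], [409, 186], [424, 217], [419, 222], [389, 237], [368, 197]]
```

```bash
cat >> h.py <<'E'
from scipy.spatial.transform import Rotation as Rn
def shift(target,ytaw):
    s=manip.sense(); R=Rn.from_rotvec(s["eef_rot"]).as_matrix(); p=s["position"]
    d=R.T@(np.array(target)-p)*1000; yy=np.degrees(np.arctan2(R[1,1],R[0,1]))
    t=-((ytaw-yy+180)%360-180)
    print("t",s["time_s"],"pos",p.round(4),"y-yaw",yy.round(2),"tilt",np.degrees(np.arccos(-R[2,2])).round(2),"shift mm",d.round(1),"turn",round(t,2),"F",s["wrist_force"].round(2),"gap",round(s["finger_gap"],3))
E
python3 - <<'E'
from h import *
b=cv2.imread("pics/scene0.png");g=cv2.cvtColor(b,cv2.COLOR_BGR2HSV); m=cv2.inRange(g,(95,140,80),(125,255,255))
m[:195]=0;m[250:]=0;m[:,:215]=0;m[:,275:]=0
c=max(cv2.findContours(m,0,1)[0],key=cv2.contourArea);h=cv2.approxPolyDP(cv2.convexHull(c),2,True).reshape(-1,2);print(h.tolist())
P=plane("scene",h,.038);print(P.round(4).tolist(),P.mean(0))
print(plane("top",[(321,248)],.068),plane("top",[(368,137)],.1),plane("top",[(278,145)],.063))
shift((.4807,.1461,.15),96)
E
```

```text
[[239, 201], [266, 209], [246, 238], [219, 230]]
[[0.5199, 0.1838, 0.038], [0.5289, 0.1177, 0.038], [0.4428, 0.1088, 0.038], [0.433, 0.1708, 0.038]] [0.48115503 0.14526299 0.038     ]
[[ 4.75732667e-01 -1.11233747e-04  6.80000000e-02]] [[ 0.7406808  -0.10273041  0.1       ]] [[0.7217043 0.1115472 0.063    ]]
t 0.1 pos [0.1524 0.6055 0.2495] y-yaw 75.86 tilt 0.11 shift mm [-430.6 -365.1  100. ] turn -20.14 F [ 0.01 -0.03 -0.  ] gap 1.002
```

>>> carry_out:
  targets:
    - [[0, -43, -36, 0, -5], [-0.2, -86, -73, 0, -10], [-0.2, -129, -109, 0, -20], [-0.2, -172, -146, 0, -20], [-0.2, -215, -183, 10, -20], [-0.2, -258, -219, 20, -20], [-0.2, -301, -256, 40, -20], [-0.2, -344, -292, 60, -20], [-0.2, -387, -329, 80, -20], [-0.2, -431, -365, 100, -20], [-0.2, -431, -365, 100, -20], [-0.2, -431, -365, 100, -20]]

```text
time_s: 1.6
position: [0.4807, 0.1468, 0.15]
eef_rot: [0.159, -3.136, -0.0]
wrist_force: [0.1, 0.6, 0.6]
finger_gap: 0.402
```

```bash
python3 - <<'E'
from h import *
for n in("scene","top"): cv2.imwrite(f"pics/{n}1.png",optics.get_image(n))
a=cv2.imread("pics/top1.png");b=cv2.imread("pics/scene1.png")
cv2.imwrite("pics/c3.png",np.hstack([cv2.resize(crop(a,200,180,320,300,3),(390,390)),cv2.resize(crop(b,160,120,300,260,3),(390,390))]))
shift((.481,.1457,.061),96)
E
```

```text
t 1.7 pos [0.4804 0.1478 0.1505] y-yaw 95.95 tilt 0.04 shift mm [-0.5 -2.2 89.5] turn -0.05 F [-0.27  0.08  0.06] gap 0.394
```

View pics/c3.png

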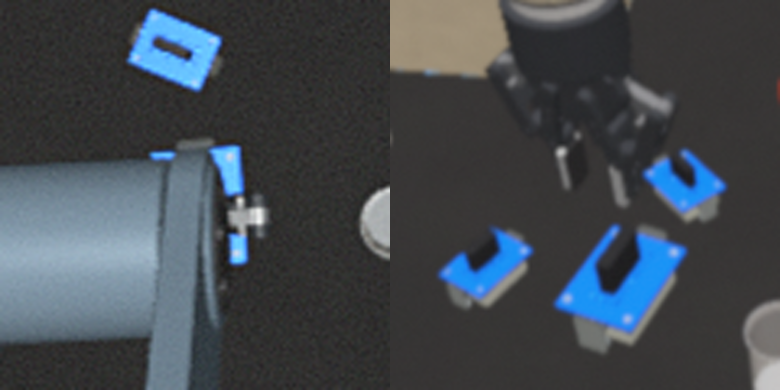

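The gripper hangs over the large cover (scene crop ~(620,190), bar below at (617,265)), with the jaws across the bar and both neighbours clear. I'll descend and pinch.

>>> carry_out:
  targets:
    - [[-0.2, 0, -1, 30, 0], [-0.2, 0, -1, 60, 0], [-0.2, 0, -1, 80, 0], [-0.2, 0, -1, 89, 0], [-0.2, 0, -1, 89, 0], [-1, 0, -1, 89, 0], [-1, 0, -1, 89, 0], [-1, 0, -1, 89, 0], [-1, 0, -1, 89, 0]]
  force: 80

```text
time_s: 2.82
position: [0.4821, 0.1461, 0.0624]
eef_rot: [-0.16, 3.135, 0.001]
wrist_force: [-0.6, 2.3, 6.5]
finger_gap: 0.148
```

```bash
python3 - <<'E'
from h import *
shift((.577,-.189,.24),119.5)
E
```

```text
t 2.825 pos [0.4821 0.1461 0.0624] y-yaw 95.85 tilt 0.12 shift mm [ -60.6 -343.  -177.6] turn -23.65 F [-0.64  2.25  6.46] gap 0.148
```

>>> carry_out:
  targets:
    - [[-1, 0, 0, -15, 0], [-1, 0, 0, -40, 0], [-1, 0, 0, -80, 0], [-1, 0, 0, -120, 0], [-1, 0, 0, -150, 0], [-1, 0, 0, -170, 0], [-1, 0, 0, -170, 0], [-1, 0, 0, -170, 0]]

```text
time_s: 3.82
position: [0.4805, 0.1456, 0.2307]
eef_rot: [0.16, -3.136, 0.0]
wrist_force: [-0.6, 0.3, -3.6]
finger_gap: 0.149
```

```bash
python3 - <<'E'
from h import *
for n in("scene","top"): cv2.imwrite(f"pics/{n}2.png",optics.get_image(n))
a=cv2.imread("pics/top2.png");b=cv2.imread("pics/scene2.png")
cv2.imwrite("pics/c4.png",np.hstack([cv2.resize(crop(a,200,180,320,300,3),(390,390)),cv2.resize(crop(b,160,70,300,210,3),(390,390))]))
shift((.577,-.189,.25),119.5); print(manip.sense()["wrist_torque"])
E
```

```text
t 3.925 pos [0.4805 0.1456 0.2302] y-yaw 95.85 tilt 0.17 shift mm [ -61.8 -342.7  -20. ] turn -23.65 F [ 0.03  0.39 -3.04] gap 0.15
[-0.01970662 -0.01814667  0.00982498]
```

View pics/c4.png

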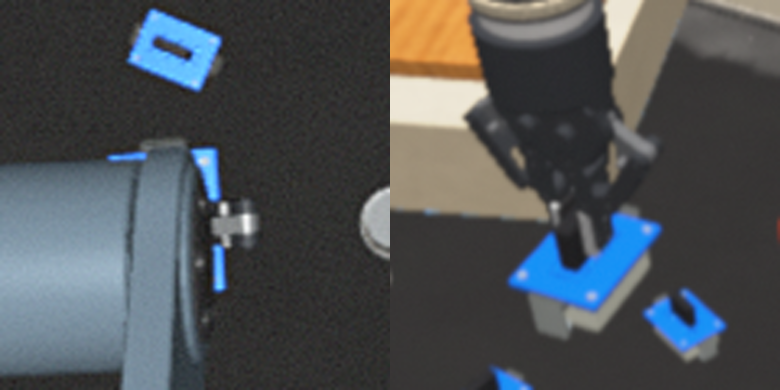

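The cover is lifted level in the grip and weighs about 0.31 kg. I'll carry it to a hover over the stand.

>>> carry_out:
  targets:
    - [[-1, -5, -34, -10, -2], [-1, -12, -78, -20, -5], [-1, -20, -122, -20, -10], [-1, -29, -166, -20, -14], [-1, -38, -210, -20, -18], [-1, -47, -254, -20, -21], [-1, -54, -298, -20, -23.6], [-1, -60, -330, -20, -23.6], [-1, -62, -343, -15, -23.6], [-1, -62, -343, -5, -23.6], [-1, -62, -343, 0, -23.6], [-1, -62, -343, 0, -23.6]]

```text
time_s: 5.42
position: [0.5774, -0.1873, 0.2304]
eef_rot: [0.801, -3.036, -0.003]
wrist_force: [0.3, 0.5, -3.0]
finger_gap: 0.149
```

```bash
python3 - <<'E'
from h import *
for n in("scene","top"): cv2.imwrite(f"pics/{n}3.png",optics.get_image(n))
a=cv2.imread("pics/top3.png");b=cv2.imread("pics/scene3.png")
cv2.imwrite("pics/c5.png",np.hstack([cv2.resize(crop(a,340,160,440,260,3),(390,390)),cv2.resize(crop(b,350,140,470,260,3),(390,390))]))
shift((.577,-.189,.22),119.5); print(manip.sense()["wrist_torque"])
z=manip.sense()["position"][2]-.0244
g=cv2.cvtColor(b,cv2.COLOR_BGR2HSV); m=cv2.inRange(g,(95,140,80),(125,255,255))
m[:150]=0;m[260:]=0;m[:,:360]=0;m[:,470:]=0
c=max(cv2.findContours(m,0,1)[0],key=cv2.contourArea);h=cv2.approxPolyDP(cv2.convexHull(c),2,True).reshape(-1,2);print(h.tolist())
P=plane("scene",h,z);print(P.round(4).tolist(),P.mean(0))
E
```

```text
t 5.525 pos [ 0.5782 -0.188   0.2314] y-yaw 119.53 tilt 0.01 shift mm [ 1.5 -0.3 11.4] turn 0.03 F [ 0.54 -0.57 -2.32] gap 0.149
[-0.02154746  0.01146684  0.06573006]
[[398, 173], [410, 172], [436, 180], [443, 209], [405, 209], [401, 199]]
[[0.5968, -0.1407, 0.207], [0.6095, -0.1586, 0.207], [0.612, -0.206, 0.207], [0.5515, -0.2379, 0.207], [0.5215, -0.1831, 0.207], [0.5396, -0.169, 0.207]] [ 0.57182617 -0.18255145  0.20703412]
```

View pics/c5.png

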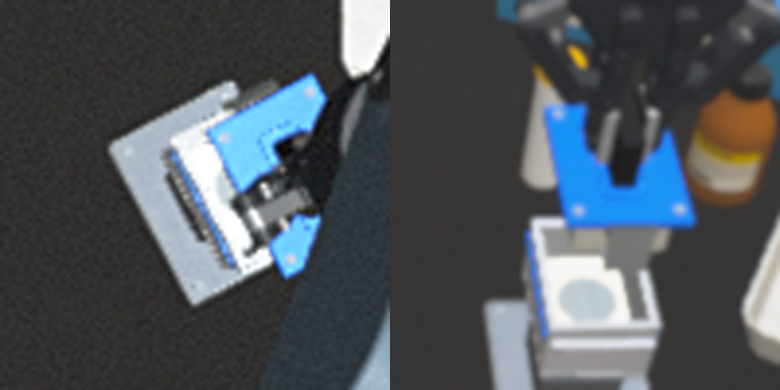

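```bash
python3 - <<'E'
from h import *
a=cv2.imread("pics/top3.png");b=cv2.imread("pics/scene3.png")
def grid(im,x0,y0,w,s):
    c=crop(im,x0,y0,x0+w,y0+w*3//4,s)
    for i in range(0,w,10):
        cv2.putText(c,str(x0+i),(i*s,8),0,.3,(0,255,255),1);cv2.putText(c,str(y0+i),(0,i*s+s//2),0,.3,(0,255,255),1)
    return c
cv2.imwrite("pics/t3.png",grid(a,366,175,80,10)); cv2.imwrite("pics/s3.png",grid(b,385,165,80,10))
E
```

```text
(no output)
```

View pics/t3.png

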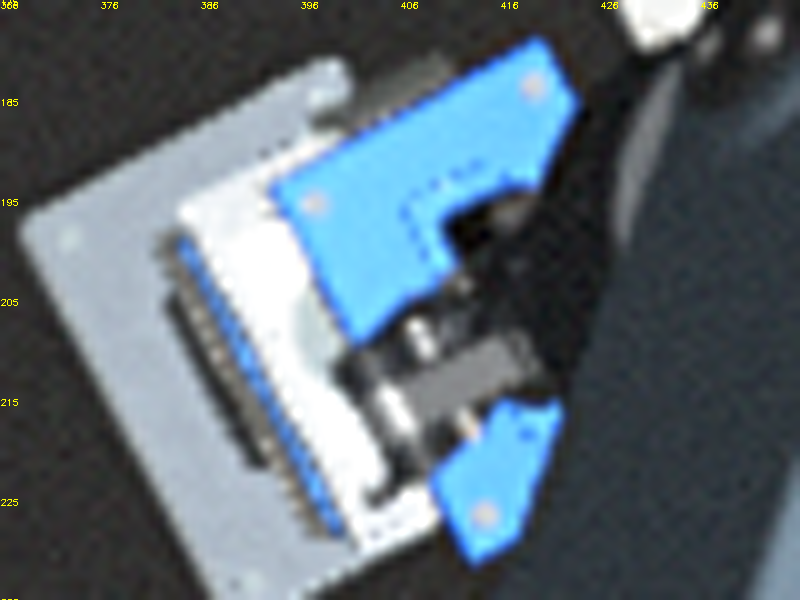

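View pics/s3.png

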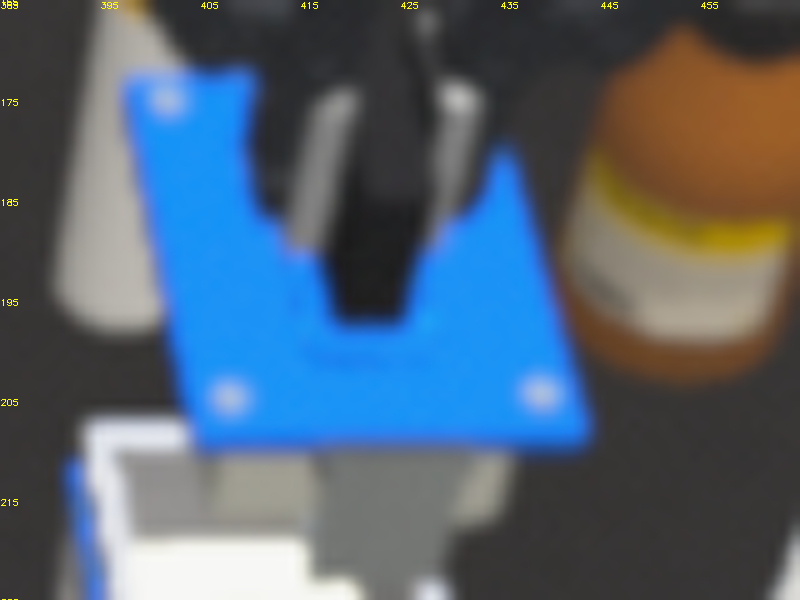

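```bash
python3 - <<'E'
from h import *
T=lambda x,y:(366+x/10-.5,175+y/10-.5); S=lambda x,y:(385+x/10-.5,165+y/10-.5)
sBL=tri(S(168,101),T(316,204));sFL=tri(S(231,398),T(486,515));cBL=tri(S(124,74),T(270,190));cFL=tri(S(190,447),T(475,565))
for p in(sBL,sFL,cBL,cFL):print(p[0].round(4),round(p[1],4))
z=(sBL[0][2]+sFL[0][2])/2
for z in (z,.204,.207):
    print("z",z,"scene BL/FR mid",plane("scene",[S(168,101),S(541,394)],z).mean(0),"corners",plane("scene",[S(124,74),S(594,442)],z).mean(0),"top BR/FL mid",plane("top",[T(534,87),T(486,515)],z).mean(0), "cor",plane("top",[T(540,36),T(475,565)],z).mean(0))
E
```

```text
[ 0.5954 -0.1473  0.2072] 0.0006
[ 0.5328 -0.183   0.2076] 0.0004
[ 0.598  -0.1377  0.2073] 0.0007
[ 0.5223 -0.181   0.2048] 0.0009
z 0.20739108724263144 scene BL/FR mid [ 0.57704391 -0.18776932  0.20739109] corners [ 0.57535511 -0.18851704  0.20739109] top BR/FL mid [ 0.57677702 -0.18756219  0.20739109] cor [ 0.5769861  -0.1870753   0.20739109]
z 0.204 scene BL/FR mid [ 0.58047331 -0.18710646  0.204     ] corners [ 0.57877361 -0.18785901  0.204     ] top BR/FL mid [ 0.57701168 -0.18859428  0.204     ] cor [ 0.57722172 -0.18810515  0.204     ]
z 0.207 scene BL/FR mid [ 0.57743942 -0.18769288  0.207     ] corners [ 0.57574936 -0.18844115  0.207     ] top BR/FL mid [ 0.57680408 -0.18768122  0.207     ] cor [ 0.57701327 -0.18719407  0.207     ]
```

Both views agree. The held plate is at z≈0.207, centre (0.577,-0.188), yaw 29.7°. The stand is at (0.577,-0.189), yaw about 29.5°, with the rim at about 0.115. I'll shift y by -1 mm and lower the plug to the mouth in steps.

>>> carry_out:
  targets:
    - [[-1, 0, -1, 20, 0], [-1, 0, -1, 35, 0], [-1, 0, -1, 45, 0], [-1, 0, -1, 50, 0], [-1, 0, -1, 54, 0], [-1, 0, -1, 57, 0], [-1, 0, -1, 60, 0], [-1, 0, -1, 60, 0], [-1, 0, -1, 60, 0]]

```text
time_s: 6.65
position: [0.5788, -0.19, 0.1715]
eef_rot: [-0.799, 3.038, -0.0]
wrist_force: [-0.6, -0.6, -2.5]
finger_gap: 0.151
```

```bash
python3 - <<'E'
from h import *
for n in("scene","top"): cv2.imwrite(f"pics/{n}4.png",optics.get_image(n))
a=cv2.imread("pics/top4.png");b=cv2.imread("pics/scene4.png")
cv2.imwrite("pics/c6.png",np.hstack([cv2.resize(crop(a,360,175,430,245,3),(390,390)),cv2.resize(crop(b,380,180,460,260,3),(390,390))]))
shift((.577,-.189,.22),119.5); print(manip.sense()["wrist_torque"])
E
```

```text
t 6.75 pos [ 0.5788 -0.19    0.1715] y-yaw 119.46 tilt 0.02 shift mm [  1.1   1.7 -48.5] turn -0.04 F [-0.11 -0.57 -2.91] gap 0.151
[ 0.02567962 -0.04812829  0.04152403]
```

View pics/c6.png

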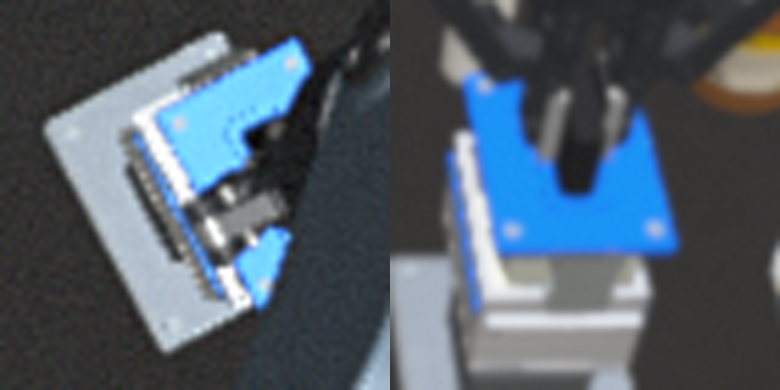

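The plug tip is just inside the mouth with no contact force. I'll continue down, feeling for contact.

>>> carry_out:
  targets:
    - [[-1, 0, 0, 2, 0], [-1, 0, 0, 4, 0], [-1, 0, 0, 6, 0], [-1, 0, 0, 8, 0], [-1, 0, 0, 8, 0]]

```text
time_s: 7.38
position: [0.5786, -0.1899, 0.163]
eef_rot: [0.799, -3.038, -0.001]
wrist_force: [-0.6, -0.6, -3.0]
finger_gap: 0.15
```

```bash
python3 - <<'E'
from h import *
b=optics.get_image("scene");a=optics.get_image("top")
cv2.imwrite("pics/c7.png",np.hstack([cv2.resize(crop(a,360,175,430,245,3),(390,390)),cv2.resize(crop(b,380,180,460,260,3),(390,390))]))
shift((.577,-.189,.22),119.5); print(manip.sense()["wrist_torque"])
E
```

```text
t 7.475 pos [ 0.5787 -0.19    0.1633] y-yaw 119.46 tilt 0.0 shift mm [  1.    1.7 -56.7] turn -0.04 F [ 0.07 -0.25 -1.94] gap 0.147
[-0.02374493  0.00213931 -0.04928589]
```

View pics/c7.png

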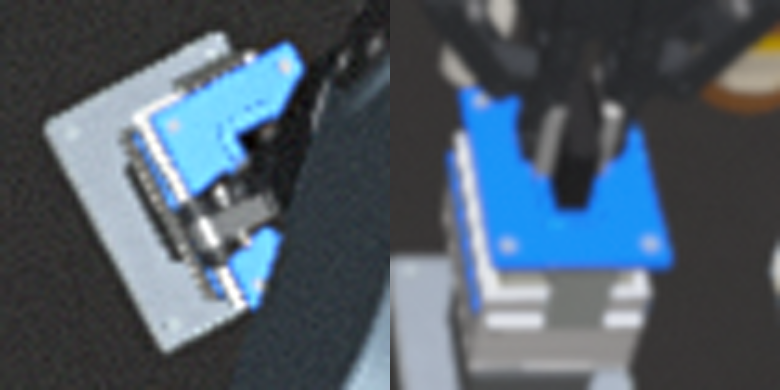

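```bash
python3 - <<'E'
from h import *
y=np.radians(29.5);u=np.array([np.cos(y),np.sin(y),0]);v=np.array([-np.sin(y),np.cos(y),0])
W=lambda c,x,yy,z:np.array([c[0],c[1],0])+x*u+yy*v+[0,0,z]
cr=lambda p:((p-[380,180]+.5)*4.875+[390,0]).round(0).tolist()
c=(.577,-.189)
for r in(.113,.116,.119):
  print(r,"ledge top ends",cr(proj("scene",[W(c,-.046,s*.031,r-.010) for s in(1,-1)])),"rim front",cr(proj("scene",[W(c,-.041,s*.031,r) for s in(1,-1)])),"rim back",cr(proj("scene",[W(c,.041,s*.031,r) for s in(1,-1)])))
zp=.1633-.0622
print("clip low",cr(proj("scene",[W(c,-.0515,s*.011,zp+.008) for s in(1,-1)])),"plate front",cr(proj("scene",[W(c,-.044,s*.033,zp+.038) for s in(1,-1)])))
E
```

```text
0.113 ledge top ends [[481.0, 330.0], [646.0, 329.0]] rim front [[482.0, 303.0], [649.0, 302.0]] rim back [[454.0, 139.0], [609.0, 138.0]]
0.116 ledge top ends [[482.0, 325.0], [648.0, 324.0]] rim front [[483.0, 298.0], [650.0, 297.0]] rim back [[455.0, 134.0], [610.0, 132.0]]
0.119 ledge top ends [[483.0, 321.0], [649.0, 319.0]] rim front [[484.0, 293.0], [652.0, 292.0]] rim back [[456.0, 129.0], [612.0, 127.0]]
clip low [[539.0, 332.0], [598.0, 331.0]] plate front [[487.0, 266.0], [669.0, 264.0]]
```

```bash
python3 - <<'E'
from h import *
b=optics.get_image("scene");c=crop(b,385,190,455,243,11)
y=np.radians(29.5);u=np.array([np.cos(y),np.sin(y),0]);v=np.array([-np.sin(y),np.cos(y),0])
W=lambda x,yy,z:np.array([.577,-.189,0])+x*u+yy*v+[0,0,z]
zp=.1633-.0622;r=.1155
for P,col in(([W(-.0515,s*.011,zp+h) for h in(.008,.02) for s in(1,-1)],(0,0,255)),([W(x,s*.033,zp+.038) for x in(-.044,.044) for s in(1,-1)],(0,255,255)),([W(-.046,s*.031,r-.014) for s in(1,-1)]+[W(x,s*.031,r) for s in(1,-1) for x in(.041,-.041)],(0,255,0))):
    for p in proj("scene",P): cv2.drawMarker(c,tuple(((p-[385,190]+.5)*11).astype(int).tolist()),col,0,14,1)
cv2.imwrite("pics/s5.png",c)
E
```

```text
(no output)
```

View pics/s5.png

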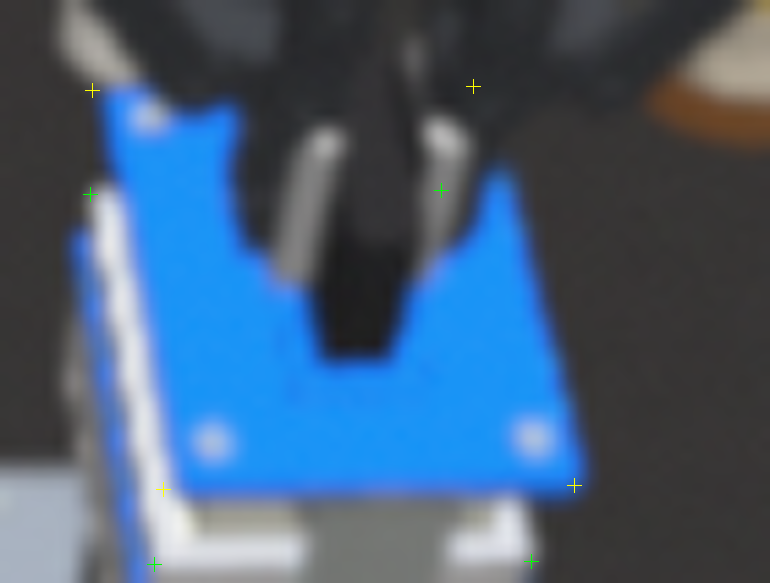

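The overlay shows the held plate sitting about 1 mm to tool −y of the chamber centre, which is inside the play. I'll correct that by +1 mm and then press in short feeling steps.

>>> carry_out:
  targets:
    - [[-1, 0, 1, 0, 0], [-1, 0, 1, 2, 0], [-1, 0, 1, 4, 0], [-1, 0, 1, 6, 0], [-1, 0, 1, 6, 0]]

```text
time_s: 8.15
position: [0.578, -0.189, 0.157]
eef_rot: [0.799, -3.038, -0.001]
wrist_force: [0.2, -0.7, -2.6]
finger_gap: 0.147
```

>>> carry_out:
  targets:
    - [[-1, 0, 0, 1, 0], [-1, 0, 0, 2, 0], [-1, 0, 0, 2, 0]]

```text
time_s: 8.52
position: [0.5785, -0.189, 0.1554]
eef_rot: [-0.798, 3.038, -0.0]
wrist_force: [0.5, 0.1, -2.7]
finger_gap: 0.151
```

>>> carry_out:
  targets:
    - [[-1, 0, 0, 1, 0], [-1, 0, 0, 2, 0], [-1, 0, 0, 2, 0]]

```text
time_s: 8.9
position: [0.5786, -0.1893, 0.1539]
eef_rot: [-0.799, 3.038, -0.001]
wrist_force: [0.9, 0.4, 1.4]
finger_gap: 0.15
```

>>> carry_out:
  targets:
    - [[-1, 0, 0, 1, 0], [-1, 0, 0, 2, 0], [-1, 0, 0, 2, 0]]

```text
time_s: 9.28
position: [0.5787, -0.1894, 0.1518]
eef_rot: [-0.799, 3.037, -0.002]
wrist_force: [0.6, -0.1, 4.9]
finger_gap: 0.149
```

>>> carry_out:
  targets:
    - [[-1, 0, 0, 1, 0], [-1, 0, 0, 2, 0], [-1, 0, 0, 2, 0]]

```text
time_s: 9.65
position: [0.5788, -0.1894, 0.1501]
eef_rot: [-0.798, 3.037, -0.002]
wrist_force: [-0.1, -0.0, 7.0]
finger_gap: 0.153
```

>>> carry_out:
  targets:
    - [[-1, 0, 0, 1, 0], [-1, 0, 0, 2, 0], [-1, 0, 0, 2, 0]]

```text
time_s: 10.02
position: [0.5789, -0.1895, 0.1481]
eef_rot: [-0.799, 3.037, -0.003]
wrist_force: [0.3, -0.6, 3.7]
finger_gap: 0.155
```

>>> carry_out:
  targets:
    - [[-1, 0, 0, 1, 0], [-1, 0, 0, 2, 0], [-1, 0, 0, 2, 0]]

```text
time_s: 10.4
position: [0.5789, -0.1896, 0.1459]
eef_rot: [-0.798, 3.037, -0.002]
wrist_force: [0.9, 0.2, 7.0]
finger_gap: 0.15
```

>>> carry_out:
  targets:
    - [[-1, 0, 0, 1, 0], [-1, 0, 0, 2, 0], [-1, 0, 0, 2, 0]]

```text
time_s: 10.78
position: [0.5789, -0.1895, 0.1437]
eef_rot: [-0.798, 3.037, -0.002]
wrist_force: [0.9, -1.0, 5.9]
finger_gap: 0.15
```

```bash
python3 - <<'E'
from h import *
b=optics.get_image("scene");a=optics.get_image("top")
cv2.imwrite("pics/c8.png",np.hstack([cv2.resize(crop(a,360,175,430,245,3),(390,390)),cv2.resize(crop(b,380,190,450,260,3),(390,390))]))
shift((.577,-.189,.22),119.5); print(manip.sense()["wrist_torque"])
E
```

```text
t 10.875 pos [ 0.5789 -0.1896  0.1437] y-yaw 119.46 tilt 0.11 shift mm [  1.3   1.3 -76.3] turn -0.04 F [1.34 0.41 5.06] gap 0.146
[-0.05677641 -0.11542763  0.02323835]
```

View pics/c8.png

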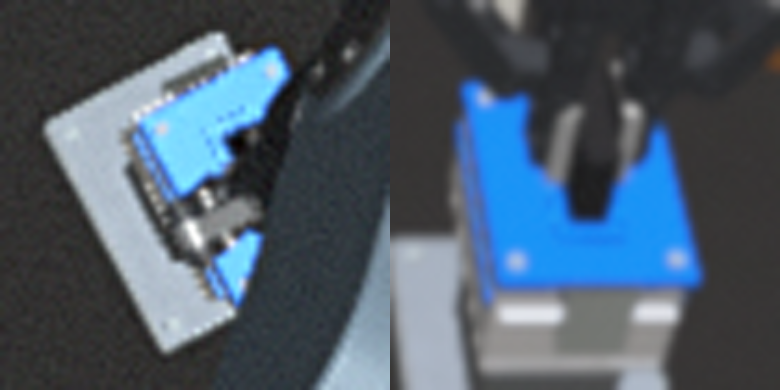

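The plate is now only a few mm above the rim and level, with the front clip over the ledge. I'll continue in 2 mm steps.

>>> carry_out:
  targets:
    - [[-1, 0, 0, 1, 0], [-1, 0, 0, 2, 0], [-1, 0, 0, 2, 0]]

```text
time_s: 11.25
position: [0.5789, -0.1896, 0.1425]
eef_rot: [-0.798, 3.037, -0.002]
wrist_force: [0.3, -0.1, 9.7]
finger_gap: 0.152
```

>>> carry_out:
  targets:
    - [[-1, 0, 0, 1, 0], [-1, 0, 0, 1, 0]]

```text
time_s: 11.5
position: [0.5789, -0.1896, 0.142]
eef_rot: [-0.798, 3.037, -0.003]
wrist_force: [-0.5, 0.7, 12.1]
finger_gap: 0.15
```

>>> carry_out:
  targets:
    - [[-1, 0, 0, 1, 0], [-1, 0, 0, 1, 0]]

```text
time_s: 11.75
position: [0.579, -0.1896, 0.1415]
eef_rot: [-0.798, 3.037, -0.003]
wrist_force: [-1.3, 0.3, 15.4]
finger_gap: 0.151
```

>>> carry_out:
  targets:
    - [[-1, 0, 0, 1, 0], [-1, 0, 0, 1, 0]]

```text
time_s: 12.0
position: [0.579, -0.1896, 0.141]
eef_rot: [-0.798, 3.037, -0.003]
wrist_force: [-2.8, 0.6, 17.6]
finger_gap: 0.15
```

```bash
python3 - <<'E'
from h import *
b=optics.get_image("scene");a=optics.get_image("top")
cv2.imwrite("pics/c9.png",np.hstack([cv2.resize(crop(a,360,175,430,245,3),(390,390)),cv2.resize(crop(b,380,190,450,260,3),(390,390))]))
shift((.577,-.189,.22),119.5); print(manip.sense()["wrist_torque"])
E
```

```text
t 12.1 pos [ 0.579  -0.1896  0.141 ] y-yaw 119.46 tilt 0.16 shift mm [  1.3   1.3 -79. ] turn -0.04 F [-1.93  2.26 17.51] gap 0.15
[ 0.2914396   0.48788633 -0.08274494]
```

View pics/c9.png

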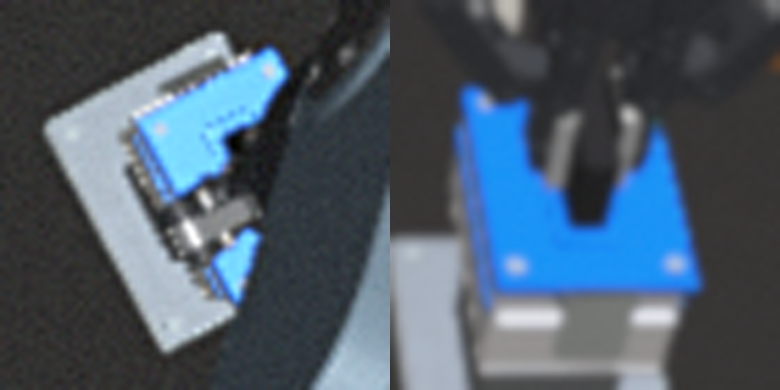

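```bash
python3 - <<'E'
from h import *
b=np.mean([optics.get_image("scene").astype(float) for _ in range(4)],0).astype(np.uint8);cv2.imwrite("pics/scene9.png",b)
c=crop(b,388,225,444,262,14)
y=np.radians(29.5);u=np.array([np.cos(y),np.sin(y),0]);v=np.array([-np.sin(y),np.cos(y),0])
W=lambda x,yy,z:np.array([.5773,-.1895,0])+x*u+yy*v+[0,0,z]
for r in(.1115,):
  for gap in(0,.003):
    for s in (1,-1):
      P=proj("scene",[W(-.044,s*.033,r+gap),W(-.044,s*.033,r+gap+.006)]);print("gap",gap,"side",s,P.round(2).tolist())
  print("ledge bottom/outer",proj("scene",[W(-.046,s*.02,r-.014) for s in(1,-1)]).round(2).tolist())
cv2.imwrite("pics/s9.png",c)
# column profiles
for x in (403,405,407,409,425,427,429): print(x,[tuple(int(k) for k in b[yy,x]) for yy in range(238,258)])
b0=cv2.imread("pics/scene0.png")
for x in (403,409,427): print("orig",x,[int(b0[yy,x,1]) for yy in range(234,262)])
shift((.577,-.189,.22),119.5)
E
```

```text
gap 0 side 1 [[397.72, 243.53], [398.14, 241.51]]
gap 0 side -1 [[434.16, 243.17], [434.78, 241.14]]
gap 0.003 side 1 [[397.93, 242.53], [398.34, 240.49]]
gap 0.003 side -1 [[434.47, 242.16], [435.09, 240.12]]
ledge bottom/outer [[404.02, 248.98], [425.86, 248.77]]
403 [(232, 177, 144), (240, 153, 90), (243, 141, 43), (233, 126, 42), (188, 113, 78), (148, 125, 119), (154, 150, 151), (194, 188, 187), (226, 220, 218), (228, 222, 220), (203, 196, 194), (159, 157, 158), (145, 146, 148), (146, 147, 149), (144, 146, 148), (144, 146, 147), (150, 151, 153), (163, 161, 162), (156, 153, 152), (113, 112, 111)]
405 [(246, 151, 51), (246, 147, 36), (244, 142, 30), (233, 126, 42), (185, 112, 77), (147, 125, 118), (153, 150, 150), (194, 188, 187), (226, 220, 218), (228, 222, 220), (201, 195, 193), (157, 156, 157), (145, 146, 148), (145, 146, 148), (144, 146, 148), (144, 145, 147), (150, 150, 152), (162, 161, 162), (155, 153, 152), (113, 111, 110)]
407 [(246, 148, 24), (246, 147, 26), (245, 143, 31), (234, 127, 43), (185, 112, 77), (146, 125, 117), (153, 150, 150), (193, 188, 187), (226, 220, 218), 
[... 1409 characters left out ...]
, (127, 129, 130), (117, 119, 121), (107, 109, 111), (100, 101, 103), (93, 94, 96), (90, 90, 91), (93, 93, 91), (111, 108, 104)]
orig 403 [209, 220, 238, 245, 245, 239, 224, 193, 157, 159, 200, 225, 217, 177, 148, 145, 147, 144, 145, 148, 151, 140, 113, 93, 79, 76, 74, 74]
orig 409 [207, 206, 206, 209, 215, 221, 215, 184, 153, 159, 200, 225, 216, 177, 151, 145, 147, 146, 145, 152, 167, 161, 122, 92, 78, 75, 74, 74]
orig 427 [111, 110, 111, 125, 171, 210, 207, 171, 150, 164, 206, 225, 210, 161, 143, 143, 144, 143, 142, 143, 149, 160, 168, 178, 184, 186, 186, 184]
t 12.3 pos [ 0.579  -0.1896  0.141 ] y-yaw 119.46 tilt 0.16 shift mm [  1.3   1.3 -79. ] turn -0.04 F [-2.08  0.4  17.16] gap 0.149
```

View pics/s9.png

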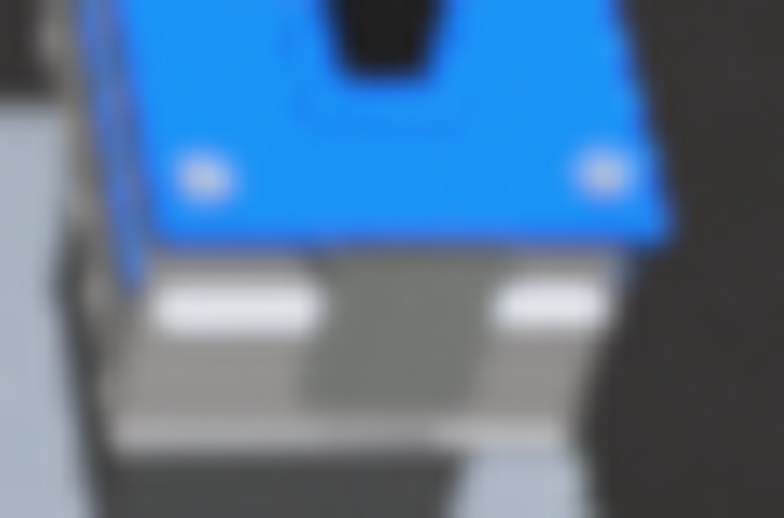

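```bash
python3 - <<'E'
from h import *
a=np.mean([optics.get_image("top").astype(float) for _ in range(4)],0).astype(np.uint8);cv2.imwrite("pics/top9.png",a)
b=cv2.imread("pics/scene9.png")
cv2.imwrite("pics/d1.png",np.hstack([crop(a,380,180,415,232,11),crop(b,390,198,425,250,11)]))
shift((.577,-.189,.22),119.5)
E
```

```text
t 12.5 pos [ 0.579  -0.1896  0.141 ] y-yaw 119.47 tilt 0.16 shift mm [  1.4   1.3 -79. ] turn -0.03 F [-2.27  1.25 17.9 ] gap 0.153
```

View pics/d1.png

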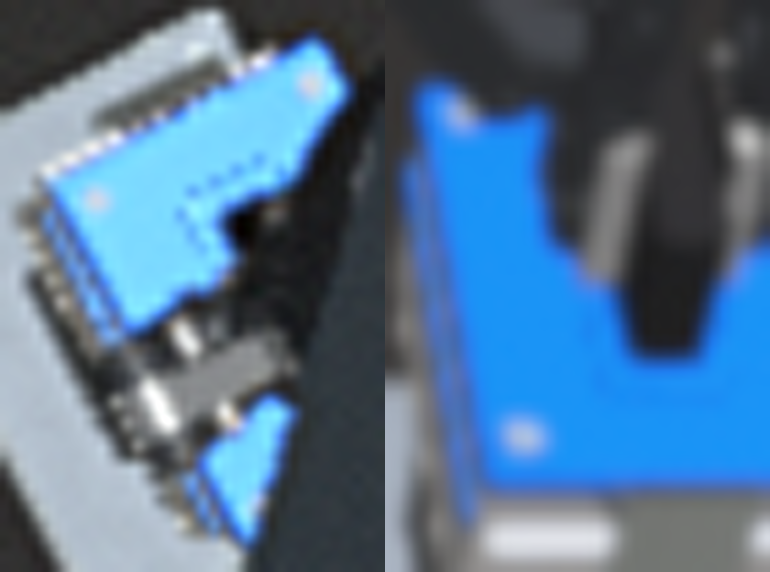

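```bash
python3 - <<'E'
from h import *
T=lambda x,y:(380+x/11-.5,180+y/11-.5); S=lambda x,y:(390+(x-385)/11-.5,198+y/11-.5)
for n,s,t in(("sBL",(463,115),(95,200)),("cBL",(415,84),(48,180)),("cFL",(488,487),(248,545))):
    p,e=tri(S(*s),T(*t));print(n,p.round(4),round(e,4))
# prediction of screws if rigid in grip: hover screws minus TCP motion
d=np.array([.579,-.1896,.141])-np.array([.5782,-.188,.2314])
for P in([.5954,-.1473,.2072],[.5328,-.183,.2076],[.598,-.1377,.2073],[.5223,-.181,.2048]):
    Q=np.array(P)+d;print(Q.round(4),proj("scene",Q).round(2),proj("top",Q).round(2))
print(S(463,115),T(95,200),S(523,437))
E
```

```text
sBL [ 0.5969 -0.1491  0.1175] 0.0011
cBL [ 0.6007 -0.139   0.1167] 0.0004
cFL [ 0.526  -0.183   0.1133] 0.0003
[ 0.5962 -0.1489  0.1168] [[396.01 208.45]] [[388.18 197.9 ]]
[ 0.5336 -0.1846  0.1172] [[401.46 237.88]] [[403.28 225.69]]
[ 0.5988 -0.1393  0.1169] [[391.9  205.77]] [[384.06 196.64]]
[ 0.5231 -0.1826  0.1144] [[398.07 242.46]] [[402.05 230.27]]
(396.59090909090907, 207.95454545454547) (388.1363636363636, 197.6818181818182) (402.04545454545456, 237.22727272727272)
```

Contact is now about 20 N. Since z=0.1437 the cover has stopped moving relative to the chamber and the force rises at the mount's rate. The moment is consistent with the plate bearing on the rim. To check the clips, I'll ease off and feel whether they hold against a gentle pull.

>>> carry_out:
  targets:
    - [[-1, 0, 0, -2, 0], [-1, 0, 0, -4, 0], [-1, 0, 0, -4, 0]]

```text
time_s: 12.88
position: [0.5789, -0.1896, 0.1432]
eef_rot: [-0.798, 3.037, -0.003]
wrist_force: [0.3, -0.3, 7.6]
finger_gap: 0.149
```

>>> carry_out:
  targets:
    - [[-1, 0, 0, -1, 0], [-1, 0, 0, -2, 0], [-1, 0, 0, -2, 0]]

```text
time_s: 13.25
position: [0.5789, -0.1896, 0.1446]
eef_rot: [-0.798, 3.037, -0.002]
wrist_force: [1.3, -1.1, 4.1]
finger_gap: 0.148
```

>>> carry_out:
  targets:
    - [[-1, 0, 0, -1, 0], [-1, 0, 0, -1, 0]]

```text
time_s: 13.5
position: [0.5788, -0.1895, 0.1452]
eef_rot: [-0.798, 3.037, -0.002]
wrist_force: [1.6, -2.1, 2.4]
finger_gap: 0.151
```

>>> carry_out:
  targets:
    - [[-1, 0, 0, -1, 0], [-1, 0, 0, -1, 0]]

```text
time_s: 13.75
position: [0.5787, -0.1895, 0.1459]
eef_rot: [-0.799, 3.038, -0.002]
wrist_force: [5.0, -2.4, -1.9]
finger_gap: 0.15
```

```bash
python3 - <<'E'
from h import *
b=np.mean([optics.get_image("scene").astype(float) for _ in range(4)],0).astype(np.uint8);cv2.imwrite("pics/scene10.png",b)
for x in (405,427): print(x,[tuple(int(k) for k in b[yy,x]) for yy in range(238,252)])
cv2.imwrite("pics/s10.png",crop(b,388,225,444,262,14))
shift((.577,-.189,.22),119.5)
E
```

```text
405 [(246, 147, 36), (243, 138, 31), (223, 122, 60), (173, 124, 109), (148, 140, 140), (160, 158, 159), (208, 200, 198), (231, 225, 222), (222, 217, 215), (181, 178, 178), (150, 151, 153), (145, 146, 148), (146, 146, 149), (144, 145, 147)]
427 [(245, 143, 25), (237, 129, 34), (199, 111, 64), (153, 119, 108), (145, 140, 140), (167, 163, 163), (214, 206, 203), (231, 225, 222), (216, 210, 207), (163, 161, 162), (141, 142, 145), (141, 143, 145), (142, 144, 146), (141, 142, 144)]
t 13.95 pos [ 0.5787 -0.1894  0.1459] y-yaw 119.46 tilt 0.07 shift mm [  1.2   1.1 -74.1] turn -0.04 F [ 4.2  -3.17 -3.56] gap 0.147
```

View pics/s10.png

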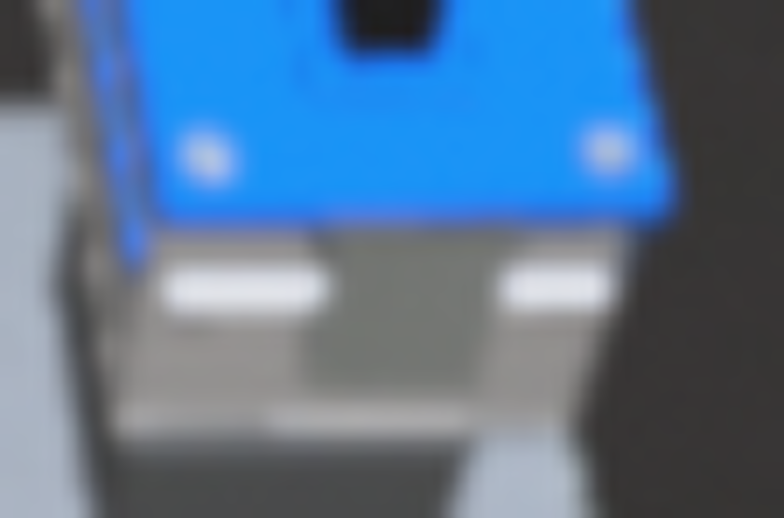

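>>> carry_out:
  targets:
    - [[-1, 0, 0, -1, 0], [-1, 0, 0, -1, 0]]

```text
time_s: 14.2
position: [0.5786, -0.1894, 0.146]
eef_rot: [-0.798, 3.038, -0.001]
wrist_force: [5.2, -3.5, -7.8]
finger_gap: 0.15
```

>>> carry_out:
  targets:
    - [[-1, 0, 0, -1, 0], [-1, 0, 0, -1, 0]]

```text
time_s: 14.45
position: [0.5785, -0.1893, 0.146]
eef_rot: [-0.799, 3.038, -0.0]
wrist_force: [7.0, -4.3, -12.1]
finger_gap: 0.151
```

The cover holds rigidly against about 9 N of net pull, so the clips are engaged. I'll press once more for certainty that both are in (staying near 23 N), unload to neutral and check the moment.

>>> carry_out:
  targets:
    - [[-1, 0, 0, 2, 0], [-1, 0, 0, 4, 0], [-1, 0, 0, 6, 0], [-1, 0, 0, 8, 0], [-1, 0, 0, 9, 0], [-1, 0, 0, 10, 0], [-1, 0, 0, 11, 0], [-1, 0, 0, 11, 0]]

```text
time_s: 15.45
position: [0.5788, -0.1894, 0.1409]
eef_rot: [-0.799, 3.037, -0.003]
wrist_force: [-1.0, -1.3, 17.0]
finger_gap: 0.149
```

>>> carry_out:
  targets:
    - [[-1, 0, 0, -2, 0], [-1, 0, 0, -4, 0], [-1, 0, 0, -6, 0], [-1, 0, 0, -8, 0], [-1, 0, 0, -8, 0], [-1, 0, 0, -8, 0]]

```text
time_s: 16.2
position: [0.5786, -0.1893, 0.1453]
eef_rot: [-0.799, 3.038, -0.001]
wrist_force: [4.4, -3.7, 1.9]
finger_gap: 0.15
```

```bash
python3 - <<'E'
from h import *
shift((.577,-.189,.22),119.5); print(manip.sense()["wrist_torque"])
E
```

```text
t 16.2 pos [ 0.5786 -0.1893  0.1453] y-yaw 119.46 tilt 0.05 shift mm [  1.2   1.  -74.7] turn -0.04 F [ 4.41 -3.72  1.88] gap 0.15
[-0.64582958 -0.80904924  0.02572031]
```

>>> carry_out:
  targets:
    - [[-0.7, 0, 0, 0, 0], [-0.4, 0, 0, 0, 0], [-0.2, 0, 0, 0, 0], [-0.2, 0, 0, 0, 0], [-0.2, 0, 0, -10, 0], [-0.2, 0, 0, -25, 0], [-0.2, 0, 0, -50, 0], [-0.2, 0, 0, -90, 0], [-0.2, 0, 0, -90, 0]]

```text
time_s: 17.32
position: [0.5806, -0.1902, 0.2403]
eef_rot: [-0.797, 3.031, -0.01]
wrist_force: [0.1, -0.0, 0.4]
finger_gap: 0.403
```

```bash
python3 - <<'E'
from h import *
shift((.577,-.189,.22),119.5)
b=np.mean([optics.get_image("scene").astype(float) for _ in range(4)],0).astype(np.uint8);cv2.imwrite("pics/scene11.png",b)
for x in (405,427): print(x,[tuple(int(k) for k in b[yy,x]) for yy in range(236,252)])
cv2.imwrite("pics/s11.png",crop(b,385,200,450,250,12))
E
```

```text
t 17.325 pos [ 0.5806 -0.1902  0.2403] y-yaw 119.47 tilt 0.56 shift mm [ 2.6  3.  20.3] turn -0.03 F [ 0.06 -0.02  0.42] gap 0.403
405 [(245, 150, 59), (245, 149, 53), (245, 147, 36), (243, 139, 32), (224, 122, 61), (172, 123, 109), (147, 140, 140), (158, 156, 158), (202, 196, 194), (229, 223, 220), (222, 216, 214), (178, 174, 173), (141, 141, 142), (142, 143, 145), (145, 146, 148), (144, 145, 147)]
427 [(246, 147, 26), (246, 147, 27), (245, 144, 28), (240, 133, 36), (211, 116, 65), (159, 121, 108), (143, 137, 137), (157, 155, 155), (206, 199, 196), (231, 225, 222), (220, 215, 214), (172, 171, 172), (144, 146, 148), (141, 143, 145), (142, 144, 146), (141, 143, 145)]
```

View pics/s11.png

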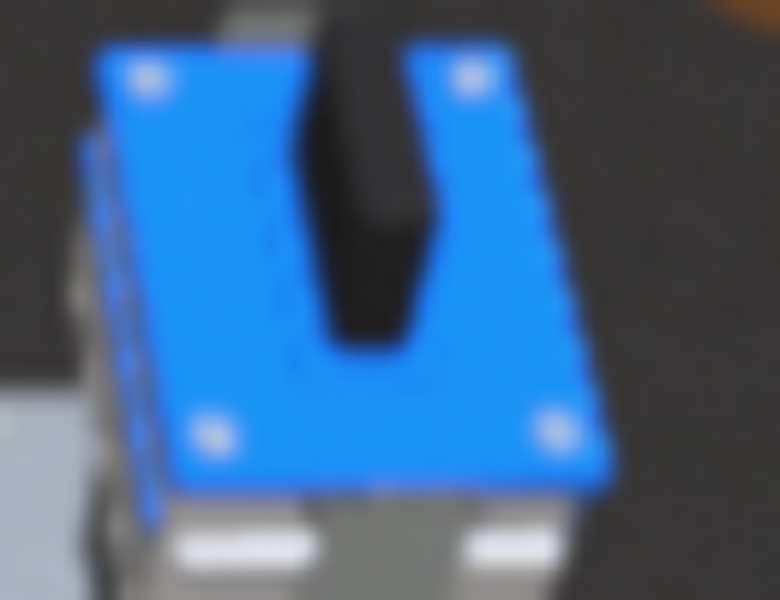

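The cover stays home after release: plate edge at row 241.0, ledge at 245.2, unchanged from the held state. I'll move the arm aside and check level and centring in both views.

>>> carry_out:
  targets:
    - [[-0.2, 0, 20, -10, 0], [-0.2, 0, 60, -20, 0], [-0.2, 0, 110, -20, 0], [-0.2, 0, 160, -20, 0], [-0.2, 0, 210, -20, 0], [-0.2, 0, 250, -20, 0], [-0.2, 0, 250, -20, 0], [-0.2, 0, 250, -20, 0]]

```text
time_s: 18.52
position: [0.4553, 0.0288, 0.2555]
eef_rot: [-0.8, 3.037, -0.001]
wrist_force: [0.5, 0.2, 0.1]
finger_gap: 0.399
```

```bash
python3 - <<'E'
from h import *
A={n:np.mean([optics.get_image(n).astype(float) for _ in range(3)],0).astype(np.uint8) for n in("top","scene")}
for n in A: cv2.imwrite(f"pics/{n}12.png",A[n])
cv2.imwrite("pics/d2.png",np.hstack([crop(A["top"],376,178,426,238,8),crop(A["scene"],388,196,438,256,8)]))
E
```

```text
(no output)
```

View pics/d2.png

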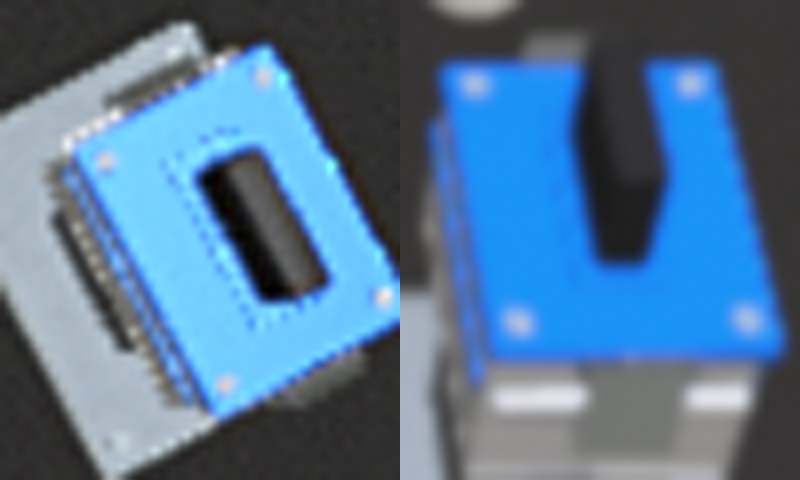

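View pics/scene12.png

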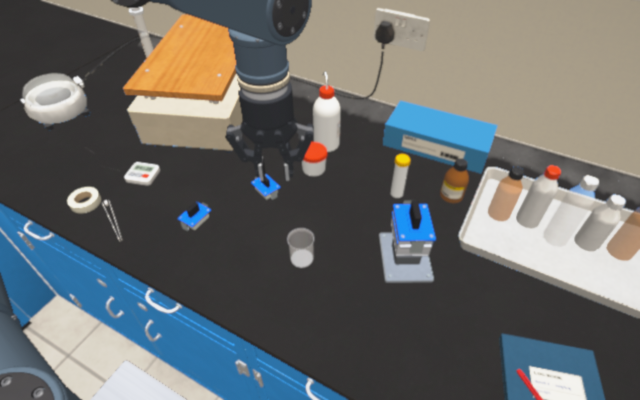

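```bash
python3 - <<'E'
from h import *
T=lambda x,y:(376+x/8-.5,178+y/8-.5); S=lambda x,y:(388+(x-400)/8-.5,196+y/8-.5)
P=np.array([tri(S(*s),T(*t))[0] for s,t in(((476,84),(106,161)),((692,84),(265,76)),((747,320),(384,296)),((518,322),(226,385)))])
print(P.round(4).tolist(),P.mean(0).round(4))
A=np.c_[P[:,:2]-P[:,:2].mean(0),np.ones(4)];print("slope",np.linalg.lstsq(A,P[:,2],rcond=None)[0][:2])
d=P[0]-P[3];e=P[1]-P[2];print("yaw",[np.degrees(np.arctan2(k[1],k[0])).round(2) for k in(d,e)])
E
```

```text
[[0.5966, -0.1493, 0.1235], [0.6223, -0.1949, 0.1228], [0.5603, -0.23, 0.1221], [0.534, -0.1846, 0.1229]] [ 0.5783 -0.1897  0.1229]
slope [0.00123744 0.01636753]
yaw [np.float64(29.46), np.float64(29.5)]
```

```bash
python3 - <<'E'
from h import *
print(manip.finish_job(), manip.sense()["time_s"])
E
```

```text
the job is handed in; nothing more can be done
the job is handed in; nothing more can be done
```

I set the largest blue cover into the chamber, pressed it home and let go. The job was handed in at about 19 s and gives no verdict, so what follows rests on my own checks.

- **Force:** the highest contact I read at the end of any step was about 21 N, cover weight included. Peaks between readings were not recorded.
- **Clips:** they held rigidly against about 9 N of net upward pull. The cover stayed put when released.
- **Cover pose after release:** from both views, the centre was at (0.578, -0.190) against my stand estimate of (0.577, -0.189). Yaw was 29.5° against about 29.5° for the stand, and tilt about 0.016 rad.
- **Height:** the plate's underside measured about 0.117, where clipped on the rim would be about 0.1165.
- **Bystanders:** the pot, tube and beaker look unmoved in the last scene picture, and the arm was clear of everything.

**Check that disagreed:** in one view, comparing the plate's front edge with the ledge suggested a gap of 2 to 3 mm. That conflicts with the pull test and with the two-view heights, which I trusted more. I saw only the front clip closely, so the back one is inferred from the level, rigid hold.

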